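# Restock the counter display trays

## Task

Put away the fresh stock standing on the counter in front of the display trays: stand the two slim bottles, the can and the squat jar upright on the floor of the tray that already shows one of the same kind. Set each one down without letting it drop, knock nothing over, and leave the ones already on show standing where they are.

Things in the scene. Friction and masses are not known exactly. Their poses are not given: they have to be found in the camera images.
- bottle_1_mid (a point): a slim amber glass shot bottle with a brown-paper label, a short neck and a black cap, 105 mm tall, body 42 mm across up to 64 mm, cap 29 mm across, about 0.17 kg; loose, standing upright on the counter in front of the trays at the start, to be put away; round, so its yaw means nothing. The point is at its centre, half-way up, z along its height
- bottle_2_mid (a point): a slim amber glass shot bottle with a brown-paper label, a short neck and a black cap, 105 mm tall, body 42 mm across up to 64 mm, cap 29 mm across, about 0.17 kg; loose, standing upright on the counter in front of the trays at the start, to be put away; round, so its yaw means nothing. The point is at its centre, half-way up, z along its height
- can_1_mid (a point): a small straight aluminium drinks can with a brown-paper label, 88 mm tall, 53 mm across, about 0.17 kg; loose, standing upright on the counter in front of the trays at the start, to be put away; round, so its yaw means nothing. The point is at its centre, half-way up, z along its height
- jar_1_mid (a point): a squat white jar with a steel screw lid and a brown-paper label, 64 mm tall, 56 mm across (lid 54 mm), about 0.20 kg; loose, standing upright on the counter in front of the trays at the start, to be put away; round, so its yaw means nothing. The point is at its centre, half-way up, z along its height
- tray_bottle: one of three identical, fixed oak display trays with a black rubber floor, the one that holds the bottle already on show; outside 172 mm along its x by 152 mm along its y, inside 160 by 140 mm, floor 6 mm above the counter, rim 18 mm high and 6 mm thick. Origin at the centre of its underside, on the counter; x points across the counter to the customer's side, where a small price-card clip stands outside the rim (up to 40 mm high); the half towards -x is empty
- tray_can: one of three identical, fixed oak display trays with a black rubber floor, the one that holds the can already on show; outside 172 mm along its x by 152 mm along its y, inside 160 by 140 mm, floor 6 mm above the counter, rim 18 mm high and 6 mm thick. Origin at the centre of its underside, on the counter; x points across the counter to the customer's side, where a small price-card clip stands outside the rim (up to 40 mm high); the half towards -x is empty
- tray_jar: one of three identical, fixed oak display trays with a black rubber floor, the one that holds the jar already on show; outside 172 mm along its x by 152 mm along its y, inside 160 by 140 mm, floor 6 mm above the counter, rim 18 mm high and 6 mm thick. Origin at the centre of its underside, on the counter; x points across the counter to the customer's side, where a small price-card clip stands outside the rim (up to 40 mm high); the half towards -x is empty
- bottle_shown_mid (a point): the slim amber glass shot bottle with a brown-paper label already on show, the same size as the other two; loose, standing upright in its tray, about 46 mm from the tray's middle towards +x of the tray and up to 30 mm to either side; leave it standing there. The point is at its centre, half-way up (52.5 mm above the tray's floor)
- can_shown_mid (a point): the small straight aluminium drinks can with a brown-paper label already on show, the same size as the other; loose, standing upright in its tray, about 46 mm from the tray's middle towards +x of the tray and up to 30 mm to either side; leave it standing there. The point is at its centre, half-way up (44 mm above the tray's floor)
- jar_shown_mid (a point): the squat white jar with a steel screw lid and a brown-paper label already on show, the same size as the other; loose, standing upright in its tray, about 46 mm from the tray's middle towards +x of the tray and up to 30 mm to either side; leave it standing there. The point is at its centre, half-way up (32 mm above the tray's floor)
Not all that is in view belongs to the job. Leave any green or pink look-alike of the part that bears jar_1_mid alone.

How it is judged:
By the outcome, as a careful person would: the job done as asked, in the order asked, and still so for the second after the job is handed in, with the robot touching nothing.
It also fails if it takes over 106 s, if anything falls off the work surface, if the arm or the gripper's body presses on something with over 40 N, if the wrist force passes 120 N, or if a joint passes its speed limit or range.

## Robot

A 7-joint arm with a two-finger parallel gripper is mounted at the origin on the work surface. World frame = base frame: x ahead of the robot, y to its left, z up, the work surface at z = 0. Lengths are in m, angles in rad, forces in N, time in s.
With the tool pointing down it reaches from about 0.35 to 0.9 m from the base axis. Payload 7.2 kg.
Tool frame: the origin (TCP) lies midway between the tips of the shut fingers; the grasp point (between the pads) lies grip_depth behind it (grip_depth is the distance from the TCP to the grasp point, in m); z points along the fingers, y is the line along which they close (so a half turn about z gives the same grasp; the last joint's range is limited). The gripper opens to 85 mm and grips with 20 to 120 N. Pads are 22 mm wide; open, the fingers measure 114 mm over their backs; the gripper's body (76 mm by 85 mm) begins 54 mm behind the grasp point. The pads swing forward as they close: fully open they stand 13 mm farther back than shut.
Start: joints at [1.065, 0.411, -0.013, 1.596, 0.006, 1.134, -0.082], TCP at [0.265, -0.566, 0.231] pointing down, gripper open.
Joint ranges: [-2.95, 2.95], [-0.29, 1.99], [-1.47, 1.44], [0.14, 2.54], [-1.03, 4.17], [0.13, 1.85], [-2.86, 2.86]. Speed limits (rad/s): [2.39, 2.39, 3.01, 3.01, 3.14, 3.14, 3.14].

## Interface

Orientations are given as a 3x3 rotation matrix whose columns are the frame's x, y, z axes.
In Python, from rig import * gives the robot as it stands.
- The arm moves only by the tool carry_out, never from a script. Its argument "increments" is a list that holds one entry, the list of rows, each a list of 6 numbers: the shift along the tool's x, y, z as a fraction of full scale, then the turn, a rotation vector about the tool's x, y, z as a fraction of full scale. A call has 1 to 20 rows; each row is the pose to reach, as a shift and turn from the pose commanded when the call began, along the tool's axes at that moment, turning the shorter way round; what a row does not reach only later rows make up. Full scale, the value 1, is 0.3 m for a shift and pi rad for a turn. A row lasts 1/8 s, in which the tool goes at most 62.5 mm and 10.7 degrees, less where a joint would pass 70% of its speed; a pose out of reach is approached as far as the arm can. A call with a number of a shift or a turn outside -1 to 1 is refused whole. A call with a gripper value outside its range is refused whole. "hand" is the closure, from 0 (fully open) to 1 (shut), set as the call begins (left out, the last holds). The fingers move at their own pace and stop on an object; "force" is the grip in N (left out, the last holds). Time passes only in rows, so rows that repeat a pose let the fingers close. It gives the time, the measured TCP pose, the force, the opening and the grip force at its end, in the units of the state.
- get_state(): the state, without advancing time (a new reading comes with each control period).
- get_image(name): name is "scene" or "top" or "wrist"; returns a dict with "frame" (384x512x3 uint8, blue, green, red), "camera_matrix" (3x3 intrinsics, pixels), "distortion" ([k1, k2, p1, p2, k3] as OpenCV has them; the pictures are not rectified), "camera_from_world" (4x4, takes a point from world to camera coordinates). Camera axes: x right, y down, z forward; pixel columns grow to the right and rows downward; lengths in m; the calibration is good to about 2 mm. A picture is of the moment at which its call begins. There is no depth.
- hand_in(): hands the job in; it is judged then, once.
Trained networks look in the newest picture that a camera, given by its name, has taken for a name from the list of things; names that differ only in an ending like _2 or _b are one class to them, and where a whole thing is asked for, a point or a joint stands for the part that bears it (a point fixed in the world has none). Each returns a list of dicts, best first, with "conf" (0 to 1); they miss things now and then, are a little off and sometimes report something else, mostly with a low value. They report only what shows in the picture. A call takes as long as a camera call. They do not tell look-alikes from the thing itself.
- regions_of(name, camera): "mask" (384x512 bool, what is visible of it) and "centre" ([column, row] in pixels, amid what is visible of it).
The state is a dict: "t": time; "joints": joint angles; "qd": joint speeds; "joint_efforts": joint torques, N m; "ee_pos": TCP position; "orientation": TCP orientation; "wrist_force": force on the tool from outside, world axes, zero at the start; "ft_torque": the same for the moment, N m; "finger_gap": finger opening in m; "grip_force": force on a finger pad.
Only numpy, scipy, OpenCV 4.12 (cv2) and the standard library are available. Lean on these libraries where they do the work, as an engineer would, in place of code of your own. Each camera call takes 0.05 s, during which the arm holds its last target. There are 200 camera calls.

## Working session

There is one attempt and no reset: what is moved stays moved. The work goes in short steps, Python scripts to look and compute and a tool call to move; the robot and the scene stay as the last step left them, time stands still between calls to the robot, and variables do not carry over. Pictures are saved under pics/ and viewed, at most 14 in all, crops included, and the job is handed in when it is done.

Besides the shell and the picture viewer there is one more tool, called after "Request:" by a JSON object that holds its "name" and its "arguments", one argument or row to a line. carry_out: Moves the arm, as the interface text tells. Shift numbers are shares of 0.3 m and turn numbers shares of pi rad, none past 1 either way. Its arguments: {"type":"object","properties":{"increments":{"type":"array"},"hand":{"type":"number"},"force":{"type":"number"}},"required":["increments"]}

```bash
ls; mkdir -p pics
cat > h.py <<'E'
from rig import *
import numpy as np, cv2
def ray(im,uv):
    K=np.array(im["camera_matrix"],float);d=np.array(im["distortion"],float);T=np.array(im["camera_from_world"],float)
    p=cv2.undistortPoints(np.array(uv,float).reshape(-1,1,2),K,d).reshape(-1,2)
    R=T[:3,:3];c=-R.T@T[:3,3]
    return c,np.c_[p,np.ones(len(p))]@R
def onz(im,uv,z):
    c,d=ray(im,uv); return c+d*((z-c[2])/d[:,2])[:,None]
def proj(im,P):
    T=np.array(im["camera_from_world"],float)
    return cv2.projectPoints(np.array(P,float).reshape(-1,1,3),cv2.Rodrigues(T[:3,:3])[0],T[:3,3],np.array(im["camera_matrix"],float),np.array(im["distortion"],float))[0].reshape(-1,2)
E
python3 - <<'E'
from h import *
s=get_state();print({k:np.round(v,3).tolist() for k,v in s.items()})
try: print(grip_depth)
except Exception as e: print(e)
for n in ("scene","top"):
    im=get_image(n);cv2.imwrite(f"pics/{n}0.png",cv2.resize(im["frame"],(800,600)))
    T=np.array(im["camera_from_world"]);print(n,-T[:3,:3].T@T[:3,3])
    for o in ["bottle_1_mid","can_1_mid","jar_1_mid","tray_bottle","tray_can","tray_jar"]:
        for r in regions_of(o,n):
            ys,xs=np.where(r["mask"])
            print(n,o,round(r["conf"],2),np.round(r["centre"],1),xs.min(),xs.max(),ys.min(),ys.max(),len(xs))
E
```

```text
pics
{'t': 0.0, 'joints': [1.065, 0.412, -0.013, 1.597, 0.006, 1.134, -0.082], 'qd': [-0.001, 0.001, 0.001, 0.001, -0.0, 0.0, -0.002], 'joint_efforts': [0.0, -60.062, 0.682, -29.941, 0.014, 0.011, 0.0], 'ee_pos': [0.265, -0.566, 0.23], 'orientation': [[0.906, 0.424, -0.001], [0.424, -0.906, 0.001], [-0.0, -0.002, -1.0]], 'wrist_force': [0.125, -0.364, -0.206], 'ft_torque': [-0.001, -0.026, -0.017], 'grip_force': 0.0, 'finger_gap': 0.086}
0.0187
scene [ 1.09928709 -0.2109503   0.8129604 ]
scene bottle_1_mid 0.71 [ 95.3 195.7] 80 109 177 215 822
scene bottle_1_mid 0.69 [348.5 125.8] 338 357 107 144 530
scene bottle_1_mid 0.15 [261.3 233.4] 208 296 196 279 3824
scene can_1_mid 0.68 [ 95.8 194.2] 80 109 178 215 790
scene jar_1_mid 0.85 [267.  128.7] 256 276 114 142 512
scene jar_1_mid 0.79 [287.6 158.6] 277 300 143 172 599
scene jar_1_mid 0.72 [294.2 121. ] 287 307 106 136 526
scene jar_1_mid 0.6 [249.8 160. ] 239 260 146 177 641
scene tray_bottle 0.88 [358.5 191. ] 317 409 154 225 3109
scene tray_bottle 0.18 [286.1 157.7] 277 299 142 173 603
scene tray_can 0.89 [258.9 231. ] 208 296 196 279 3873
scene tray_jar 0.88 [137.3 269.6] 91 175 229 321 4781
top [0.39162145 0.01460656 0.98856688]
top bottle_1_mid 0.9 [112.9 236.1] 97 125 224 242 449
top bottle_1_mid 0.73 [261.8 156.8] 235 299 113 191 4009
top can_1_mid 0.55 [401.4 243.5] 385 418 231 254 667
top jar_1_mid 0.92 [157.1 272.4] 142 170 260 284 578
top jar_1_mid 0.87 [194.2 222. ] 182 210 209 234 572
top jar_1_mid 0.71 [239.5 231.4] 224 248 219 243 477
top jar_1_mid 0.68 [195.8 272.8] 183 210 261 288 592
top tray_bottle 0.93 [143.5 169.7] 109 175 124 202 4240
top tray_can 0.9 [261.1 158.6] 236 300 112 192 4128
top tray_can 0.72 [316.4 229. ] 307 328 221 239 327
top tray_jar 0.62 [368.3 164.1] 346 410 116 195 4016
```

View pics/scene0.png

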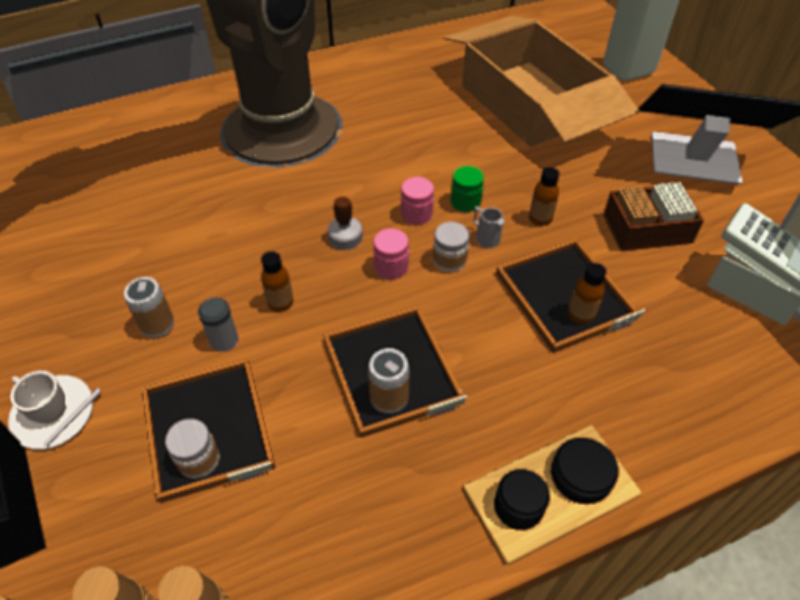

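View pics/top0.png

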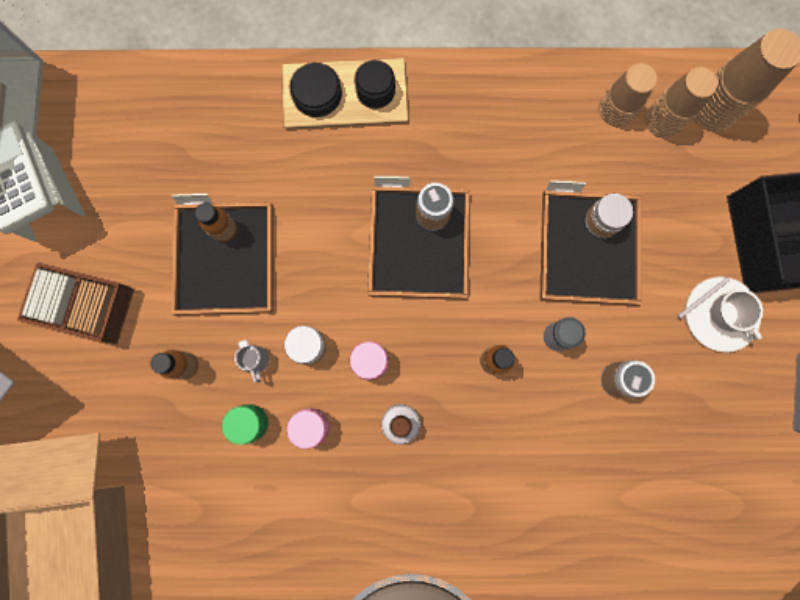

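The top view (800×600) shows stock bottles at (170,364) and (500,360) and the can at (634,380). There are four jar-shaped candidates: white (304,345), pink (369,360), pink (307,429) and green (244,425). The white one with the steel lid and paper label fits the description. The dark shaker (565,333) is a distractor. The scene view agrees: jar (451,247), can (149,306), bottles (544,197) and (275,282).

```bash
cat > fit.py <<'E'
from h import *
from scipy.optimize import minimize
def cyl(x,y,z0,parts):
    a=np.linspace(0,2*np.pi,40);o=[]
    for r,h in parts: o.append(np.c_[x+r*np.cos(a),y+r*np.sin(a),np.full(40,z0+h)])
    return o
B=[(.021,0),(.021,.064),(.0145,.085),(.0145,.105)];C=[(.0265,0),(.0265,.088)];J=[(.028,0),(.028,.05),(.027,.064)]
def sil(im,x,y,z0,parts,S=4):
    m=np.zeros((384*S,512*S),np.uint8);cs=cyl(x,y,z0,parts)
    for a,b in zip(cs[:-1],cs[1:]):
        h=cv2.convexHull(((proj(im,np.r_[a,b])+.5)*S).astype(np.float32));cv2.fillPoly(m,[h.astype(np.int32)],1)
    return cv2.resize(m.astype(np.float32),(512,384),interpolation=cv2.INTER_AREA)
def tsil(im,x,y,t,S=4):
    c,s=np.cos(t),np.sin(t);P=[]
    for z in (0,.018):
        for u,v in ((-.086,-.076),(.086,-.076),(.086,.076),(-.086,.076)): P.append((x+c*u-s*v,y+s*u+c*v,z))
    m=np.zeros((384*S,512*S),np.uint8);h=cv2.convexHull(((proj(im,P)+.5)*S).astype(np.float32));cv2.fillPoly(m,[h.astype(np.int32)],1)
    return cv2.resize(m.astype(np.float32),(512,384),interpolation=cv2.INTER_AREA)
def opt(f,obs,p0,step):
    def cost(p):
        return sum(1-np.minimum(s,m).sum()/np.maximum(s,m).sum() for im,m in obs for s in [f(im,*p)])
    sx=np.vstack([p0]+[np.array(p0)+np.eye(len(p0))[i]*step[i] for i in range(len(p0))])
    r=minimize(cost,p0,method="Nelder-Mead",options=dict(initial_simplex=sx,xatol=2e-4,fatol=1e-4));return r.x,r.fun/len(obs)
def near(rs,uv,tol=14):
    c=[r for r in rs if np.hypot(*(np.array(r["centre"])-uv))<tol];return c[0]["mask"].astype(np.float32) if c else None
E
cat > m.py <<'E'
from fit import *
I={n:get_image(n) for n in("top","scene")}
k=.64
items=dict(bA=(B,"bottle_1_mid",(175,364),(544,197)),bB=(B,"bottle_1_mid",(500,360),(277,282)),can=(C,"can_1_mid",(634,380),(149,306)),jar=(J,"jar_1_mid",(304,345),(451,247)),
 bS=(B,"bottle_1_mid",(215,222),(587,296)),cS=(C,"can_1_mid",(434,207),(389,380)),jS=(J,"jar_1_mid",(609,217),(193,448)))
reg={(o,n):regions_of(o,n) for o in("bottle_1_mid","can_1_mid","jar_1_mid","tray_bottle","tray_can","tray_jar") for n in I}
ov={n:I[n]["frame"].copy() for n in I}
def draw(f,p):
    for n in I:
        c,_=cv2.findContours((f(I[n],*p)>.5).astype(np.uint8),cv2.RETR_EXTERNAL,cv2.CHAIN_APPROX_NONE);cv2.drawContours(ov[n],c,-1,(255,255,0),1)
for q,(parts,o,ut,us) in items.items():
    z0=.006 if q[-1]=="S" else 0
    f=lambda im,x,y:sil(im,x,y,z0,parts)
    p0=onz(I["top"],[np.array(ut)*k],z0+parts[-1][1]/2)[0,:2]
    obs=[(n,near(reg[o,n],np.array(u)*k)) for n,u in(("top",ut),("scene",us))]
    obs=[(n,m) for n,m in obs if m is not None]
    out=[]
    for sub in [obs]+([[a] for a in obs] if len(obs)>1 else []):
        p,c=opt(f,[(I[n],m) for n,m in sub],p0,(.01,.01));out.append(([n for n,_ in sub],np.round(p,4).tolist(),round(c,2)))
    print(q,np.round(p0,3),out)
    if out: draw(f,out[0][1])
    else: draw(f,p0)
for t,ut,us in(("tray_bottle",(223,259),(565,295)),("tray_can",(419,244),(395,370)),("tray_jar",(590,248),(208,430))):
    p0=np.r_[onz(I["top"],[np.array(ut)*k],.01)[0,:2],0.]
    obs=[(n,near(reg[t,n],np.array(u)*k,25)) for n,u in(("top",ut),("scene",us))]
    obs=[(n,m) for n,m in obs if m is not None]
    for sub in [obs]+[[a] for a in obs]:
        p,c=opt(tsil,[(I[n],m) for n,m in sub],p0,(.01,.01,.1));print(t,[n for n,_ in sub],np.round(p,4),round(c,2))
        if sub is obs: draw(tsil,p)
cv2.imwrite("pics/ovtop.png",cv2.resize(ov["top"][90:290,80:440],(800,444)))
cv2.imwrite("pics/ovscene.png",cv2.resize(ov["scene"][90:330,70:430],(800,533)))
E
python3 m.py
```

```text
bA [0.427 0.339] [(['top', 'scene'], [0.4267, 0.3437], np.float64(0.11)), (['top'], [0.4256, 0.3418], np.float64(0.13)), (['scene'], [0.4282, 0.3425], np.float64(0.07))]
bB [ 0.429 -0.133] [([], [0.4291, -0.1326], np.float64(nan))]
can [ 0.398 -0.329] [(['top', 'scene'], [0.4003, -0.3168], np.float64(0.1)), (['top'], [0.4004, -0.3159], np.float64(0.08)), (['scene'], [0.3985, -0.3171], np.float64(0.12))]
jar [0.454 0.155] [(['top', 'scene'], [0.4534, 0.1537], np.float64(0.07)), (['top'], [0.4534, 0.1541], np.float64(0.07)), (['scene'], [0.4517, 0.1546], np.float64(0.07))]
bS [0.637 0.286] [([], [0.6365, 0.2863], np.float64(nan))]
cS [ 0.66  -0.041] [([], [0.6596, -0.0406], np.float64(nan))]
jS [ 0.646 -0.309] [([], [0.6456, -0.3089], np.float64(nan))]
tray_bottle ['top', 'scene'] [0.5927 0.2873 0.022 ] 0.17
tray_bottle ['top'] [0.592  0.2863 0.0154] 0.14
tray_bottle ['scene'] [0.5933 0.2882 0.0224] 0.19
tray_can ['top', 'scene'] [ 0.616  -0.0168 -0.0434] 0.19
tray_can ['top'] [ 0.6153 -0.0172 -0.0419] 0.16
tray_can ['scene'] [ 0.616  -0.0156 -0.0404] 0.21
tray_jar ['top', 'scene'] [ 0.6062 -0.286  -0.0719] 0.18
tray_jar ['top'] [ 0.6051 -0.2865 -0.078 ] 0.18
tray_jar ['scene'] [ 0.6063 -0.2853 -0.0593] 0.17fit.py:23: RuntimeWarning: invalid value encountered in scalar divide
  r=minimize(cost,p0,method="Nelder-Mead",options=dict(initial_simplex=sx,xatol=2e-4,fatol=1e-4));return r.x,r.fun/len(obs)
```

View pics/ovtop.png

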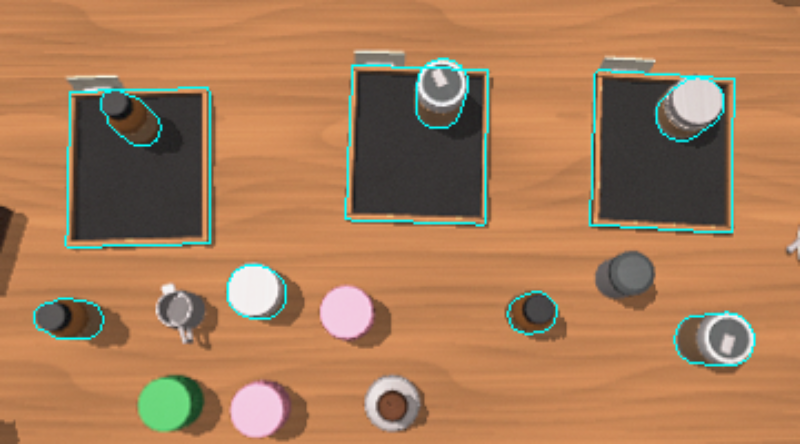

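View pics/ovscene.png

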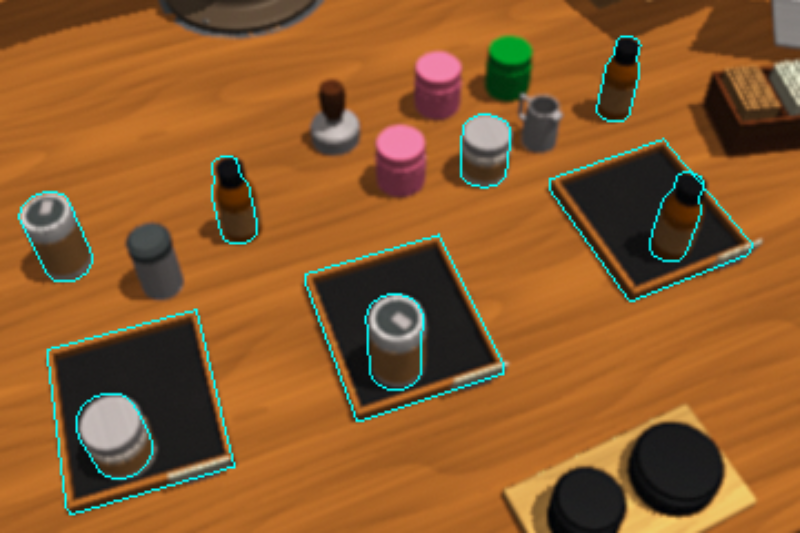

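The overlays fit. The white jar at top-crop pixel (257,291) is the one meant; its pink and green look-alikes stay put. Next I'll work out the move to the nearer bottle.

```bash
cat > g.py <<'E'
from h import *
from scipy.spatial.transform import Rotation as Ro
import sys
# args: x y z [x y z ...] goals; tool down, fingers closing along world x
def goal(*ps):
    s=get_state();R=np.array(s["orientation"]);p=np.array(s["ee_pos"])
    G=np.array([[0,1,0],[1,0,0],[0,0,-1.]])
    t=Ro.from_matrix(R.T@G).as_rotvec()/np.pi
    print("t",round(s["t"],2),"pos",np.round(p,4),"gap",np.round(s["finger_gap"],4),"F",np.round(s["wrist_force"],1))
    for q in ps: print(q,np.round(np.r_[R.T@(np.array(q)-p)/.3,t],4).tolist())
if __name__=="__main__":
    a=np.array(sys.argv[1:],float).reshape(-1,3);goal(*a.tolist())
E
python3 g.py .345 -.35 .23 .429 -.132 .18
```

```text
t 1.4 pos [ 0.2649 -0.5661  0.2313] gap 0.0856 F [ 0.   0.2 -0.2]
[0.345, -0.35, 0.23] [0.547, -0.5392, 0.0043, 0.0, 0.0, -0.3607]
[0.429, -0.132, 0.18] [1.1087, -1.0786, 0.171, 0.0, 0.0, -0.3607]
```

Request:
{"name": "carry_out", "arguments": {
  "increments": [
    [[0.547,-0.539,0.004,0,0,-0.36],[0.547,-0.539,0.004,0,0,-0.36],[0.547,-0.539,0.004,0,0,-0.36],[0.547,-0.539,0.004,0,0,-0.36],[0.547,-0.539,0.004,0,0,-0.36],[0.547,-0.539,0.004,0,0,-0.36],[0.547,-0.539,0.004,0,0,-0.36],[0.547,-0.539,0.004,0,0,-0.36]]
  ],
  "hand": 0.15,
  "force": 40
}}

```text
t: 2.4
ee_pos: [0.3449, -0.3502, 0.2301]
orientation: [[0.006, 1.0, 0.0], [1.0, -0.006, -0.0], [-0.0, 0.0, -1.0]]
wrist_force: [0.7, -0.5, -0.4]
finger_gap: 0.0724
grip_force: 0.0
```

```bash
python3 g.py .429 -.132 .18 .429 -.132 .036
```

```text
t 2.4 pos [ 0.3449 -0.3502  0.2301] gap 0.0724 F [ 0.7 -0.5 -0.4]
[0.429, -0.132, 0.18] [0.7292, 0.2755, 0.167, 0.0, 0.0, -0.0021]
[0.429, -0.132, 0.036] [0.7293, 0.2755, 0.647, 0.0, 0.0, -0.0021]
```

Request:
{"name": "carry_out", "arguments": {
  "increments": [
    [[0.729,0.2755,0.167,0,0,0],[0.729,0.2755,0.167,0,0,0],[0.729,0.2755,0.167,0,0,0],[0.729,0.2755,0.167,0,0,0],[0.729,0.2755,0.167,0,0,0],[0.729,0.2755,0.167,0,0,0]]
  ]
}}

```text
t: 3.15
ee_pos: [0.428, -0.1321, 0.18]
orientation: [[0.004, 1.0, -0.0], [1.0, -0.004, -0.0], [-0.0, -0.0, -1.0]]
wrist_force: [0.6, -1.2, 0.2]
finger_gap: 0.0727
grip_force: 0.0
```

```bash
cat > w.py <<'E'
from fit import *
import sys
# args: class x y z0 kind : refine with wrist
o,x,y,z0,kd,fn=sys.argv[1],float(sys.argv[2]),float(sys.argv[3]),float(sys.argv[4]),sys.argv[5],sys.argv[6]
P=dict(B=B,C=C,J=J)[kd];im=get_image("wrist");fr=im["frame"].copy();T=np.array(im["camera_from_world"]);print("cam",-T[:3,:3].T@T[:3,3])
f=lambda im,x,y:sil(im,x,y,z0,P)
for r in regions_of(o,"wrist"):
    m=r["mask"].astype(np.float32);ys,xs=np.where(m);print(r["conf"],r["centre"],xs.min(),xs.max(),ys.min(),ys.max())
    try: print(opt(f,[(im,m)],(x,y),(.006,.006)))
    except Exception as e: print(e)
c,_=cv2.findContours((f(im,x,y)>.5).astype(np.uint8),cv2.RETR_EXTERNAL,cv2.CHAIN_APPROX_NONE);cv2.drawContours(fr,c,-1,(255,255,0),1)
cv2.imwrite(f"pics/{fn}.png",fr)
E
python3 w.py bottle_1_mid .429 -.132 0 B w1; python3 g.py .429 -.132 .18 .429 -.132 .036
```

```text
cam [ 0.42927029 -0.04736071  0.32248244]
t 3.25 pos [ 0.4278 -0.1329  0.1801] gap 0.0725 F [-0.2 -0.1 -0.2]
[0.429, -0.132, 0.18] [0.003, 0.0039, 0.0003, -0.0, 0.0002, -0.0017]
[0.429, -0.132, 0.036] [0.0032, 0.0039, 0.4803, -0.0, 0.0002, -0.0017]
```

View pics/w1.png

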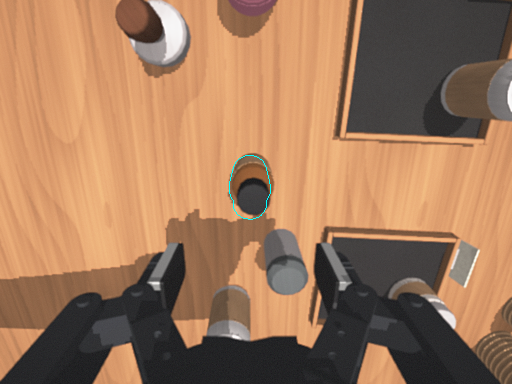

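The wrist view shows the bottle at about (252,187), 2 px right of my contour. That puts it at x≈0.4305, with nothing between it and the fingers' path. Descending.

Request:
{"name": "carry_out", "arguments": {
  "increments": [
    [[0.004,0.009,0.16,0,0,0],[0.004,0.009,0.32,0,0,0],[0.004,0.009,0.4,0,0,0],[0.004,0.009,0.48,0,0,0],[0.004,0.009,0.48,0,0,0]]
  ]
}}

```text
t: 3.88
ee_pos: [0.4294, -0.1312, 0.0348]
orientation: [[0.005, 1.0, -0.003], [1.0, -0.005, 0.001], [0.001, -0.003, -1.0]]
wrist_force: [0.4, 0.1, 0.6]
finger_gap: 0.0727
grip_force: 0.0
```

Request:
{"name": "carry_out", "arguments": {
  "increments": [
    [[0,0,0,0,0,0],[0,0,0,0,0,0],[0,0,0,0,0,0],[0,0,0,0,0,0],[0,0,0,0,0,0],[0,0,0,0,0,0]]
  ],
  "hand": 1,
  "force": 40
}}

```text
t: 4.62
ee_pos: [0.4315, -0.1309, 0.0373]
orientation: [[0.003, 1.0, 0.002], [1.0, -0.003, -0.001], [-0.001, 0.002, -1.0]]
wrist_force: [-1.5, -0.1, 6.0]
finger_gap: 0.041
grip_force: 40.6
```

Request:
{"name": "carry_out", "arguments": {
  "increments": [
    [[0,0,-0.05,0,0,0],[0,0,-0.17,0,0,0],[0,0,-0.32,0,0,0],[0,0,-0.45,0,0,0],[0.1,0.05,-0.545,0,0,0],[0.25,0.12,-0.545,0,0,0],[0.42,0.2,-0.545,0,0,0],[0.58,0.28,-0.545,0,0,0],[0.72,0.34,-0.545,0,0,0],[0.85,0.38,-0.545,0,0,0],[0.93,0.4,-0.545,0,0,0],[0.95,0.4,-0.545,0,0,0],[0.95,0.4,-0.545,0,0,0]]
  ]
}}

```text
t: 6.25
ee_pos: [0.5511, 0.1539, 0.2]
orientation: [[0.002, 1.0, 0.0], [1.0, -0.002, -0.0], [-0.0, 0.0, -1.0]]
wrist_force: [-0.5, -0.3, -1.1]
finger_gap: 0.0408
grip_force: 41.0
```

```bash
python3 g.py .5514 .2524 .2 .5514 .2524 .06
```

```text
t 6.25 pos [0.5511 0.1539 0.2   ] gap 0.0408 F [-0.5 -0.3 -1.1]
[0.5514, 0.2524, 0.2] [0.3283, 0.0005, -0.0001, 0.0, 0.0002, -0.0006]
[0.5514, 0.2524, 0.06] [0.3286, 0.0004, 0.4665, 0.0, 0.0002, -0.0006]
```

Request:
{"name": "carry_out", "arguments": {
  "increments": [
    [[0.12,0,0,0,0,0],[0.24,0,0,0,0,0],[0.31,0,0,0,0,0],[0.328,0,0,0,0,0],[0.328,0,0.1,0,0,0],[0.328,0,0.22,0,0,0],[0.328,0,0.34,0,0,0],[0.328,0,0.44,0,0,0],[0.328,0,0.49,0,0,0],[0.328,0,0.51,0,0,0],[0.328,0,0.515,0,0,0],[0.328,0,0.515,0,0,0],[0.328,0,0.515,0,0,0]]
  ]
}}

```text
t: 7.88
ee_pos: [0.5521, 0.2531, 0.0458]
orientation: [[0.002, 1.0, 0.001], [1.0, -0.002, 0.0], [0.0, 0.001, -1.0]]
wrist_force: [-0.2, 0.8, -0.7]
finger_gap: 0.0402
grip_force: 41.0
```

Request:
{"name": "carry_out", "arguments": {
  "increments": [
    [[0,0,0.003,0,0,0],[0,0,0.005,0,0,0],[0,0,0.007,0,0,0],[0,0,0.007,0,0,0]]
  ]
}}

```text
t: 8.38
ee_pos: [0.5516, 0.2529, 0.0434]
orientation: [[0.002, 1.0, 0.0], [1.0, -0.002, -0.0], [-0.0, 0.0, -1.0]]
wrist_force: [-1.7, -0.8, 5.0]
finger_gap: 0.0408
grip_force: 41.6
```

Upward force on the wrist shows the bottle is standing on the tray floor. Releasing.

Request:
{"name": "carry_out", "arguments": {
  "increments": [
    [[0,0,0,0,0,0],[0,0,0,0,0,0],[0,0,0,0,0,0],[0,0,0,0,0,0],[0,0,0,0,0,0]]
  ],
  "hand": 0.15
}}

```text
t: 9.0
ee_pos: [0.5516, 0.2529, 0.0428]
orientation: [[0.002, 1.0, -0.0], [1.0, -0.002, -0.0], [-0.0, -0.0, -1.0]]
wrist_force: [0.7, -1.0, -0.1]
finger_gap: 0.0729
grip_force: 0.0
```

Request:
{"name": "carry_out", "arguments": {
  "increments": [
    [[0,0,-0.06,0,0,0],[0,0,-0.2,0,0,0],[0,0,-0.4,0,0,0],[0,0,-0.52,0,0,0],[0.1,-0.1,-0.52,0,0,0],[0.3,-0.4,-0.52,0,0,0],[0.3,-0.4,-0.52,0,0,0],[0.3,-0.4,-0.52,0,0,0]]
  ]
}}

```text
t: 10.0
ee_pos: [0.4282, 0.3462, 0.2008]
orientation: [[-0.005, 1.0, 0.001], [1.0, 0.005, 0.002], [0.002, 0.001, -1.0]]
wrist_force: [1.5, -1.7, 0.1]
finger_gap: 0.0726
grip_force: 0.0
```

```bash
python3 w.py bottle_1_mid .427 .343 0 B w2; python3 g.py .427 .343 .18 .427 .343 .036
```

```text
cam [0.42857601 0.43061044 0.34349905]
0.75 [433.9, 230.4] 392 473 199 265
(array([0.427, 0.343]), np.float64(1.0))
t 10.1 pos [0.432  0.3432 0.2001] gap 0.0724 F [ 0.3 -0.2  0.2]
[0.427, 0.343, 0.18] [-0.0008, -0.0169, 0.0669, 0.0006, -0.0001, -0.0003]
[0.427, 0.343, 0.036] [-0.0009, -0.0177, 0.5469, 0.0006, -0.0001, -0.0003]
```

View pics/w2.png

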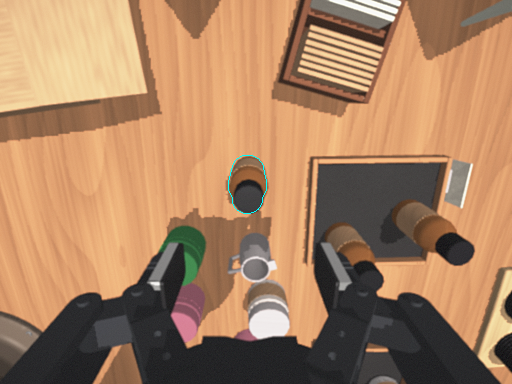

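The wrist view shows bottle A at (248,184), matching the contour, and the first bottle standing in the tray at about (355,255). Descending on bottle A.

Request:
{"name": "carry_out", "arguments": {
  "increments": [
    [[0,-0.017,0.1,0,0,0],[0,-0.017,0.2,0,0,0],[0,-0.017,0.32,0,0,0],[0,-0.017,0.43,0,0,0],[0,-0.017,0.51,0,0,0],[0,-0.017,0.545,0,0,0],[0,-0.017,0.545,0,0,0],[0,-0.017,0.545,0,0,0]]
  ]
}}

```text
t: 11.1
ee_pos: [0.4275, 0.3434, 0.0364]
orientation: [[0.003, 1.0, 0.001], [1.0, -0.003, 0.001], [0.001, 0.001, -1.0]]
wrist_force: [-0.2, 0.3, 0.6]
finger_gap: 0.0726
grip_force: 0.0
```

Request:
{"name": "carry_out", "arguments": {
  "increments": [
    [[0,0,0,0,0,0],[0,0,0,0,0,0],[0,0,0,0,0,0],[0,0,0,0,0,0],[0,0,0,0,0,0],[0,0,0,0,0,0]]
  ],
  "hand": 1
}}

```text
t: 11.85
ee_pos: [0.4272, 0.3434, 0.0363]
orientation: [[0.002, 1.0, 0.001], [1.0, -0.002, 0.001], [0.001, 0.001, -1.0]]
wrist_force: [1.0, -0.8, 5.3]
finger_gap: 0.0409
grip_force: 39.8
```

Request:
{"name": "carry_out", "arguments": {
  "increments": [
    [[0,0,-0.05,0,0,0],[0,0,-0.17,0,0,0],[0,0,-0.32,0,0,0],[0,0,-0.45,0,0,0],[0,0,-0.53,0,0,0],[0,0,-0.545,0,0,0],[0,0,-0.545,0,0,0]]
  ]
}}

```text
t: 12.72
ee_pos: [0.4264, 0.3428, 0.1987]
orientation: [[0.002, 1.0, -0.0], [1.0, -0.002, -0.0], [-0.0, -0.0, -1.0]]
wrist_force: [-0.3, 0.3, -1.5]
finger_gap: 0.0406
grip_force: 40.9
```

```bash
python3 g.py .55 .3204 .2 .55 .3204 .046
```

```text
t 12.72 pos [0.4264 0.3428 0.1987] gap 0.0406 F [-0.3  0.3 -1.5]
[0.55, 0.3204, 0.2] [-0.0738, 0.412, -0.0044, -0.0, 0.0001, -0.0006]
[0.55, 0.3204, 0.046] [-0.0736, 0.4121, 0.5089, -0.0, 0.0001, -0.0006]
```

Request:
{"name": "carry_out", "arguments": {
  "increments": [
    [[-0.02,0.1,0,0,0,0],[-0.045,0.24,0,0,0,0],[-0.066,0.36,0,0,0,0],[-0.074,0.412,0,0,0,0],[-0.074,0.412,0.02,0,0,0],[-0.074,0.412,0.12,0,0,0],[-0.074,0.412,0.24,0,0,0],[-0.074,0.412,0.36,0,0,0],[-0.074,0.412,0.45,0,0,0],[-0.074,0.412,0.5,0,0,0],[-0.074,0.412,0.512,0,0,0],[-0.074,0.412,0.514,0,0,0],[-0.074,0.412,0.514,0,0,0]]
  ]
}}

```text
t: 14.35
ee_pos: [0.5507, 0.3211, 0.0458]
orientation: [[0.002, 1.0, 0.001], [1.0, -0.002, 0.001], [0.001, 0.001, -1.0]]
wrist_force: [-0.2, -0.3, -2.1]
finger_gap: 0.0409
grip_force: 41.0
```

Request:
{"name": "carry_out", "arguments": {
  "increments": [
    [[0,0,0.003,0,0,0],[0,0,0.006,0,0,0],[0,0,0.008,0,0,0],[0,0,0.008,0,0,0]]
  ]
}}

```text
t: 14.85
ee_pos: [0.5503, 0.3207, 0.0424]
orientation: [[0.002, 1.0, 0.0], [1.0, -0.002, 0.0], [0.0, 0.0, -1.0]]
wrist_force: [0.6, -0.1, -0.6]
finger_gap: 0.0409
grip_force: 41.1
```

Request:
{"name": "carry_out", "arguments": {
  "increments": [
    [[0,0,0.002,0,0,0],[0,0,0.003,0,0,0],[0,0,0.003,0,0,0]]
  ]
}}

```text
t: 15.22
ee_pos: [0.5504, 0.3207, 0.0423]
orientation: [[0.002, 1.0, 0.001], [1.0, -0.002, -0.0], [-0.0, 0.001, -1.0]]
wrist_force: [-1.8, -2.3, 8.2]
finger_gap: 0.0409
grip_force: 41.8
```

Request:
{"name": "carry_out", "arguments": {
  "increments": [
    [[0,0,0,0,0,0],[0,0,0,0,0,0],[0,0,0,0,0,0],[0,0,0,0,0,0],[0,0,0,0,0,0]]
  ],
  "hand": 0.15
}}

```text
t: 15.85
ee_pos: [0.5502, 0.3206, 0.0413]
orientation: [[0.002, 1.0, -0.0], [1.0, -0.002, -0.0], [-0.0, -0.0, -1.0]]
wrist_force: [-0.2, -0.1, -0.1]
finger_gap: 0.0724
grip_force: 0.0
```

Request:
{"name": "carry_out", "arguments": {
  "increments": [
    [[0,0,-0.06,0,0,0],[0,0,-0.2,0,0,0],[0,0,-0.4,0,0,0],[0,0,-0.52,0,0,0],[-0.1,-0.05,-0.53,0,0,0],[-0.9,-0.3,-0.53,0,0,0],[-0.9,-0.3,-0.53,0,0,0],[-0.9,-0.3,-0.53,0,0,0],[-0.9,-0.3,-0.53,0,0,0],[-0.9,-0.3,-0.53,0,0,0],[-0.9,-0.3,-0.53,0,0,0]]
  ]
}}

```text
t: 17.23
ee_pos: [0.4602, 0.0512, 0.2016]
orientation: [[0.003, 1.0, 0.002], [1.0, -0.003, 0.0], [0.0, 0.002, -1.0]]
wrist_force: [-0.4, 0.9, -0.1]
finger_gap: 0.0728
grip_force: 0.0
```

Request:
{"name": "carry_out", "arguments": {
  "increments": [
    [[-0.95,-0.15,0,0,0,0],[-0.95,-0.15,0,0,0,0],[-0.95,-0.15,0,0,0,0],[-0.95,-0.15,0,0,0,0],[-0.95,-0.15,0,0,0,0],[-0.95,-0.15,0,0,0,0]]
  ]
}}

```text
t: 17.98
ee_pos: [0.4147, -0.2356, 0.2005]
orientation: [[0.004, 1.0, 0.0], [1.0, -0.004, -0.0], [-0.0, 0.0, -1.0]]
wrist_force: [-0.2, 0.5, -0.3]
finger_gap: 0.0725
grip_force: 0.0
```

```bash
python3 g.py .4003 -.3168 .2
```

```text
t 17.98 pos [ 0.4147 -0.2356  0.2005] gap 0.0725 F [-0.2  0.5 -0.3]
[0.4003, -0.3168, 0.2] [-0.2707, -0.047, 0.0017, 0.0001, 0.0001, -0.0013]
```

Request:
{"name": "carry_out", "arguments": {
  "increments": [
    [[-0.15,-0.03,0,0,0,0],[-0.271,-0.047,0,0,0,0],[-0.271,-0.047,0,0,0,0],[-0.271,-0.047,0,0,0,0]]
  ],
  "hand": 0.08
}}

```text
t: 18.48
ee_pos: [0.4014, -0.3131, 0.2004]
orientation: [[-0.001, 1.0, 0.0], [1.0, 0.001, 0.001], [0.001, 0.0, -1.0]]
wrist_force: [0.7, 0.1, -0.6]
finger_gap: 0.0788
grip_force: 0.0
```

```bash
python3 w.py can_1_mid .4003 -.3168 0 C w3; python3 g.py .4003 -.3168 .2 .4003 -.3168 .03
```

```text
cam [ 0.40211217 -0.22862093  0.34305262]
0.86 [252.0, 186.2] 224 275 152 216
(array([ 0.40237432, -0.3149887 ]), np.float64(0.08125382661819458))
t 18.57 pos [ 0.401  -0.3133  0.2005] gap 0.0785 F [-0.1 -0.3 -0.4]
[0.4003, -0.3168, 0.2] [-0.0117, -0.0025, 0.0016, 0.0001, -0.0002, 0.0004]
[0.4003, -0.3168, 0.03] [-0.0121, -0.0027, 0.5683, 0.0001, -0.0002, 0.0004]
```

View pics/w3.png

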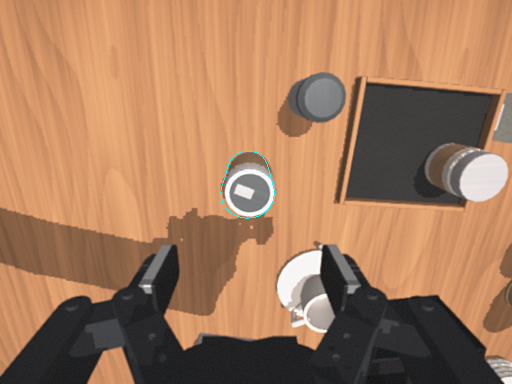

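The can sits at (250,186) and matches the contour, with clear space around it. Descending.

Request:
{"name": "carry_out", "arguments": {
  "increments": [
    [[-0.009,0.002,0.1,0,0,0],[-0.009,0.002,0.22,0,0,0],[-0.009,0.002,0.35,0,0,0],[-0.009,0.002,0.46,0,0,0],[-0.009,0.002,0.54,0,0,0],[-0.009,0.002,0.567,0,0,0],[-0.009,0.002,0.567,0,0,0],[-0.009,0.002,0.567,0,0,0]]
  ]
}}

```text
t: 19.58
ee_pos: [0.4012, -0.3182, 0.0313]
orientation: [[0.002, 1.0, 0.001], [1.0, -0.002, -0.001], [-0.001, 0.001, -1.0]]
wrist_force: [-0.7, -0.3, -0.1]
finger_gap: 0.0786
grip_force: 0.0
```

Request:
{"name": "carry_out", "arguments": {
  "increments": [
    [[0,0,0,0,0,0],[0,0,0,0,0,0],[0,0,0,0,0,0],[0,0,0,0,0,0],[0,0,0,0,0,0],[0,0,0,0,0,0]]
  ],
  "hand": 1,
  "force": 35
}}

```text
t: 20.32
ee_pos: [0.401, -0.3185, 0.0313]
orientation: [[0.002, 1.0, 0.001], [1.0, -0.002, -0.001], [-0.001, 0.001, -1.0]]
wrist_force: [-0.5, 0.7, 5.4]
finger_gap: 0.0525
grip_force: 35.5
```

Request:
{"name": "carry_out", "arguments": {
  "increments": [
    [[0,0,-0.05,0,0,0],[0,0,-0.17,0,0,0],[0,0,-0.32,0,0,0],[0,0,-0.45,0,0,0],[0.05,0.04,-0.54,0,0,0],[0.18,0.12,-0.567,0,0,0],[0.33,0.2,-0.567,0,0,0],[0.49,0.3,-0.567,0,0,0],[0.65,0.38,-0.567,0,0,0],[0.8,0.46,-0.567,0,0,0],[0.9,0.52,-0.567,0,0,0],[0.95,0.55,-0.567,0,0,0],[0.95,0.55,-0.567,0,0,0],[0.95,0.55,-0.567,0,0,0]]
  ]
}}

```text
t: 22.08
ee_pos: [0.5653, -0.0354, 0.2003]
orientation: [[0.004, 1.0, -0.001], [1.0, -0.004, -0.001], [-0.001, -0.001, -1.0]]
wrist_force: [-0.8, 0.4, -3.0]
finger_gap: 0.0524
grip_force: 37.3
```

```bash
python3 g.py .5727 0 .2 .5727 0 .04
```

```text
t 22.07 pos [ 0.5653 -0.0354  0.2003] gap 0.0524 F [-0.8  0.4 -3. ]
[0.5727, 0.0, 0.2] [0.1181, 0.0242, 0.001, -0.0003, 0.0004, -0.0013]
[0.5727, 0.0, 0.04] [0.1187, 0.0247, 0.5343, -0.0003, 0.0004, -0.0013]
```

Request:
{"name": "carry_out", "arguments": {
  "increments": [
    [[0.06,0.012,0,0,0,0],[0.119,0.0245,0,0,0,0],[0.119,0.0245,0.02,0,0,0],[0.119,0.0245,0.12,0,0,0],[0.119,0.0245,0.24,0,0,0],[0.119,0.0245,0.36,0,0,0],[0.119,0.0245,0.46,0,0,0],[0.119,0.0245,0.52,0,0,0],[0.119,0.0245,0.536,0,0,0],[0.119,0.0245,0.538,0,0,0],[0.119,0.0245,0.538,0,0,0]]
  ]
}}

```text
t: 23.45
ee_pos: [0.5742, 0.0023, 0.0401]
orientation: [[0.002, 1.0, 0.002], [1.0, -0.002, -0.0], [-0.0, 0.002, -1.0]]
wrist_force: [-0.9, 0.1, -1.8]
finger_gap: 0.0524
grip_force: 37.3
```

Request:
{"name": "carry_out", "arguments": {
  "increments": [
    [[0,0,0.003,0,0,0],[0,0,0.006,0,0,0],[0,0,0.008,0,0,0],[0,0,0.008,0,0,0]]
  ]
}}

```text
t: 23.95
ee_pos: [0.5737, 0.0022, 0.0374]
orientation: [[0.002, 1.0, 0.001], [1.0, -0.002, -0.0], [-0.0, 0.001, -1.0]]
wrist_force: [-2.0, 0.4, 4.6]
finger_gap: 0.0521
grip_force: 37.7
```

Request:
{"name": "carry_out", "arguments": {
  "increments": [
    [[0,0,0,0,0,0],[0,0,0,0,0,0],[0,0,0,0,0,0],[0,0,0,0,0,0],[0,0,0,0,0,0]]
  ],
  "hand": 0.15
}}

```text
t: 24.58
ee_pos: [0.5734, 0.0023, 0.0365]
orientation: [[0.002, 1.0, -0.0], [1.0, -0.002, 0.0], [0.0, -0.0, -1.0]]
wrist_force: [0.3, -0.5, 0.1]
finger_gap: 0.0725
grip_force: 0.0
```

Request:
{"name": "carry_out", "arguments": {
  "increments": [
    [[0,0,-0.06,0,0,0],[0,0,-0.2,0,0,0],[0,0,-0.4,0,0,0],[0,0,-0.5,0,0,0],[0.1,-0.1,-0.5,0,0,0],[0.3,-0.3,-0.5,0,0,0],[0.505,-0.4,-0.5,0,0,0],[0.505,-0.4,-0.5,0,0,0],[0.505,-0.4,-0.5,0,0,0],[0.505,-0.4,-0.5,0,0,0]]
  ]
}}

```text
t: 25.82
ee_pos: [0.4544, 0.1533, 0.1873]
orientation: [[0.003, 1.0, 0.001], [1.0, -0.003, -0.0], [-0.0, 0.001, -1.0]]
wrist_force: [0.2, -0.9, -0.9]
finger_gap: 0.0729
grip_force: 0.0
```

Request:
{"name": "carry_out", "arguments": {
  "increments": [
    [[0,0,0,0,0,0],[0,0,0,0,0,0]]
  ],
  "hand": 0.08
}}

```text
t: 26.08
ee_pos: [0.4542, 0.1532, 0.1865]
orientation: [[0.004, 1.0, -0.0], [1.0, -0.004, -0.0], [-0.0, -0.0, -1.0]]
wrist_force: [0.5, 0.2, -0.2]
finger_gap: 0.0783
grip_force: 0.0
```

```bash
python3 w.py jar_1_mid .4534 .1537 0 J w4; python3 g.py .4534 .1537 .018
```

```text
cam [0.45539887 0.23784251 0.32903152]
0.83 [251.3, 181.5] 224 276 149 209
(array([0.45624919, 0.15450545]), np.float64(0.06084907054901123))
0.83 [140.8, 183.8] 107 175 154 215
(array([0.4534, 0.1537]), np.float64(1.0))
0.75 [132.7, 95.1] 98 173 66 127
(array([0.4534, 0.1537]), np.float64(1.0))
0.58 [232.6, 252.6] 206 254 222 285
(array([0.4534, 0.1537]), np.float64(1.0))
t 26.18 pos [0.454  0.1535 0.1865] gap 0.0785 F [ 0.5  0.  -0.3]
[0.4534, 0.1537, 0.018] [0.0006, -0.0018, 0.5616, -0.0001, 0.0, -0.001]
```

View pics/w4.png

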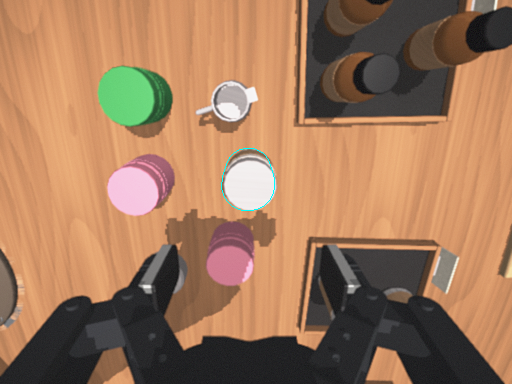

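The white jar is at (250,181). Pink sits at (140,185) and (232,252), green at (133,95), and the fingers' paths are clear. Both bottles stand in their tray. Descending.

Request:
{"name": "carry_out", "arguments": {
  "increments": [
    [[0.002,0.004,0.1,0,0,0],[0.002,0.004,0.22,0,0,0],[0.002,0.004,0.35,0,0,0],[0.002,0.004,0.46,0,0,0],[0.002,0.004,0.53,0,0,0],[0.002,0.004,0.56,0,0,0],[0.002,0.004,0.56,0,0,0],[0.002,0.004,0.56,0,0,0]]
  ]
}}

```text
t: 27.18
ee_pos: [0.4556, 0.1548, 0.0194]
orientation: [[0.002, 1.0, 0.001], [1.0, -0.002, 0.0], [0.0, 0.001, -1.0]]
wrist_force: [-0.1, -0.4, 0.1]
finger_gap: 0.0787
grip_force: 0.0
```

Request:
{"name": "carry_out", "arguments": {
  "increments": [
    [[0,0,0,0,0,0],[0,0,0,0,0,0],[0,0,0,0,0,0],[0,0,0,0,0,0],[0,0,0,0,0,0],[0,0,0,0,0,0]]
  ],
  "hand": 1,
  "force": 40
}}

```text
t: 27.92
ee_pos: [0.4554, 0.1547, 0.0196]
orientation: [[0.002, 1.0, 0.001], [1.0, -0.002, -0.0], [-0.0, 0.001, -1.0]]
wrist_force: [-1.1, -0.3, 8.1]
finger_gap: 0.0545
grip_force: 40.9
```

Request:
{"name": "carry_out", "arguments": {
  "increments": [
    [[0,0,-0.05,0,0,0],[0,0,-0.17,0,0,0],[0,0,-0.32,0,0,0],[0,0,-0.45,0,0,0],[-0.05,0.02,-0.55,0,0,0],[-0.18,0.06,-0.58,0,0,0],[-0.33,0.1,-0.58,0,0,0],[-0.49,0.14,-0.58,0,0,0],[-0.65,0.18,-0.58,0,0,0],[-0.8,0.22,-0.58,0,0,0],[-0.93,0.25,-0.58,0,0,0],[-1,0.27,-0.58,0,0,0],[-1,0.27,-0.58,0,0,0],[-1,0.27,-0.58,0,0,0]]
  ]
}}

```text
t: 29.68
ee_pos: [0.5352, -0.1435, 0.1928]
orientation: [[-0.0, 1.0, -0.0], [1.0, 0.0, 0.001], [0.001, -0.0, -1.0]]
wrist_force: [0.1, 0.6, -1.1]
finger_gap: 0.0548
grip_force: 43.1
```

```bash
python3 g.py .562 -.2735 .19
```

```text
t 29.68 pos [ 0.5352 -0.1435  0.1928] gap 0.0548 F [ 0.1  0.6 -1.1]
[0.562, -0.2735, 0.19] [-0.4333, 0.0893, 0.0087, -0.0, -0.0004, 0.0]
```

Request:
{"name": "carry_out", "arguments": {
  "increments": [
    [[-0.1,0.02,0,0,0,0],[-0.24,0.05,0,0,0,0],[-0.36,0.075,0,0,0,0],[-0.42,0.087,0,0,0,0],[-0.433,0.089,0.02,0,0,0],[-0.433,0.089,0.12,0,0,0],[-0.433,0.089,0.24,0,0,0],[-0.433,0.089,0.36,0,0,0],[-0.433,0.089,0.46,0,0,0],[-0.433,0.089,0.525,0,0,0],[-0.433,0.089,0.547,0,0,0],[-0.433,0.089,0.551,0,0,0],[-0.433,0.089,0.551,0,0,0]]
  ]
}}

```text
t: 31.3
ee_pos: [0.5625, -0.2756, 0.0284]
orientation: [[0.002, 1.0, 0.002], [1.0, -0.002, -0.001], [-0.001, 0.002, -1.0]]
wrist_force: [0.3, 0.7, -2.1]
finger_gap: 0.0549
grip_force: 43.1
```

Request:
{"name": "carry_out", "arguments": {
  "increments": [
    [[0,0,0.003,0,0,0],[0,0,0.006,0,0,0],[0,0,0.008,0,0,0],[0,0,0.008,0,0,0]]
  ]
}}

```text
t: 31.8
ee_pos: [0.562, -0.2757, 0.0257]
orientation: [[0.002, 1.0, 0.001], [1.0, -0.002, -0.001], [-0.001, 0.001, -1.0]]
wrist_force: [-2.0, 0.6, 4.5]
finger_gap: 0.0548
grip_force: 43.7
```

Contact. Releasing, retreating and looking.

Request:
{"name": "carry_out", "arguments": {
  "increments": [
    [[0,0,0,0,0,0],[0,0,0,0,0,0],[0,0,0,0,0,0],[0,0,0,0,0,0],[0,0,0,0,0,0]]
  ],
  "hand": 0.15
}}

```text
t: 32.42
ee_pos: [0.5618, -0.2755, 0.0248]
orientation: [[0.002, 1.0, -0.0], [1.0, -0.002, 0.0], [0.0, -0.0, -1.0]]
wrist_force: [0.8, -0.2, 0.6]
finger_gap: 0.0728
grip_force: 0.0
```

Request:
{"name": "carry_out", "arguments": {
  "increments": [
    [[0,0,-0.06,0,0,0],[0,0,-0.2,0,0,0],[0,0,-0.4,0,0,0],[0,0,-0.6,0,0,0],[-0.3,-0.5,-0.7,0,0,0],[-0.6,-0.7,-0.7,0,0,0],[-0.6,-0.7,-0.7,0,0,0],[-0.6,-0.7,-0.7,0,0,0],[-0.6,-0.7,-0.7,0,0,0],[-0.6,-0.7,-0.7,0,0,0]]
  ]
}}

```text
t: 33.67
ee_pos: [0.349, -0.4573, 0.2364]
orientation: [[0.007, 1.0, 0.0], [1.0, -0.007, -0.002], [-0.002, 0.0, -1.0]]
wrist_force: [0.5, 0.7, 0.7]
finger_gap: 0.0725
grip_force: 0.0
```

Run:
```python
from h import *
a=get_image("top")["frame"];b=get_image("scene")["frame"]
cv2.imwrite("pics/fin.png",np.vstack([cv2.resize(a[90:290,80:440],(540,300)),cv2.resize(b[90:290,70:430],(540,300))]))
```

```text
(no output)
```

View pics/fin.png

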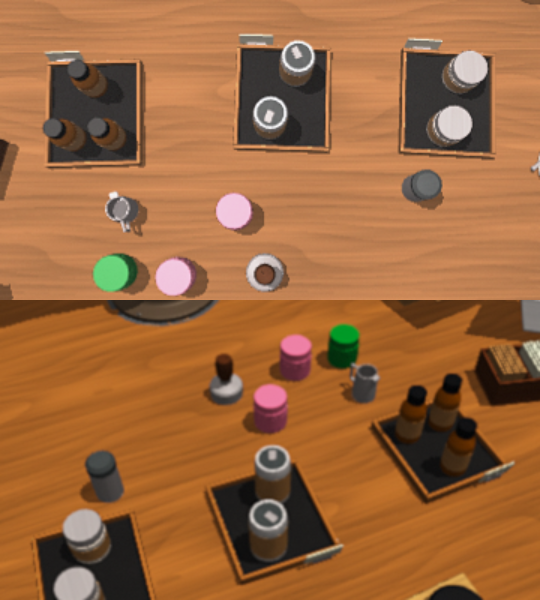

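The combined view shows all four items upright in the right trays: bottles at (60,132) and (103,132), can at (270,118), jar at (453,125). The shown ones and the look-alikes haven't moved.

```bash
python3 -c "
from rig import *
print(hand_in())"
```

```text
the job is handed in; nothing more can be done
None
```

Job handed in at about 34 s: the two bottles, the can and the white jar stand upright in their matching trays, and the final pictures show the items on show and the look-alikes still standing in place.

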